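# Level the drinks-dispenser stand with its screw foot

### The job

Level the low steel stand before the drinks dispenser goes back on it: first lay the spirit level upright along the middle of the stand's shelf, lengthwise, then turn the black knob of the stand's screw foot until the bubble sits between the two lines. Then press down on the level with about a kilogram's push (10 N) and finish the job still pressing it against the shelf, with the bubble between its lines. Leave the mugs and the pot alone.

Things in the scene. Friction and masses are not known exactly. Their poses are not given: they have to be found in the camera images.
- level: Loose aluminium box spirit level, 200 mm long (its x), 24 mm wide (y), 50 mm high (z up), 0.3 kg, on the worktop at the start. Origin: centre of its underside. Mid-top is a window 48 mm long with the green vial, seen from above, its top 4 mm below the level's top. Press on the flat top beside it, 24 to 100 mm from the middle.
- bubble (a joint): Place of the pale bubble (10 mm long) along the level's x, in m from the vial's middle: 0 centred, range -0.016 to 0.016. Dark lines 9 mm either side of the middle: bubble between them from -0.004 to 0.004. It floats to the higher end, 4.9 mm per 0.01 rad of slope, and settles in about 1.5 s.
- shelf_mid (a point): Middle of the top of the stand's steel shelf, 62 mm above the worktop when level; x across it (140 mm), y along it (340 mm) towards the screw foot, z its normal. It is hinged on two fixed legs 160 mm away towards -y and carried by the screw foot 190 mm away towards +y (on a 50 mm wide tongue). The foot end starts 0.012 to 0.024 rad too low.
- foot: Black bar knob of the screw foot, 46 mm long (its x), 14 wide (y), 32 high; origin on its vertical turning axis, centre of its underside, 82 mm above the worktop at all times, on a 20 mm thick hub. Clockwise from above raises the foot end, 0.0119 rad per rad (bubble 5.8 mm per rad); 1.0 to 2.0 rad are needed. Stiff (0.15 N m), stays where left.
- mug_a: Blue plastic mug, 76 mm across, 85 mm high, beyond the stand; origin at the centre of its underside. Leave alone.
- mug_b: A second such mug. Leave alone.
- pot: Steel pot, 140 mm across, 110 mm high; origin at the centre of its underside. Leave alone.
There are look-alikes about, which are no part of the job. There is more than one size of the level; the one meant has the size given above.

How it is judged:
On the way, in this order (a step that is already met when the one before it is completed fails the run):
1. the level lies upright and lengthwise on the shelf, the bubble still off (angle between the x axis of level and the y axis of shelf_mid, either way round below 0.2 rad and angle between level's own z axis and vertical below 0.1 rad and x of level in the frame of shelf_mid between -0.05 and 0.05 m and y of level in the frame of shelf_mid between -0.07 and 0.07 m and z of level in the frame of shelf_mid between -0.004 and 0.004 m and contact force between level and shelf above 1 N), for 0.3 s.
2. the foot is turned until the shelf is level and the bubble is between its lines (all of step 1 and value of joint bubble between -0.004 and 0.004 m and angle between shelf_mid's own z axis and vertical below 0.01 rad), for 0.5 s.
At the end, for the whole second after the job is handed in: Level upright on the shelf, lengthwise within 0.2 rad, within 50 mm (across) and 70 mm (along) of its middle; bubble within 4 mm of centre, shelf within 0.010 rad of level; fingers press the level (2 N or more) so it bears on the shelf with over 7 N; arm off the knob (all of step 2 and contact force between level and shelf above 7 N and contact force between the fingers and level above 2 N and contact force between the arm and foot below 0.5 N); the arm keeps its last pose, push and grip.
It fails at once if a mug was moved or tipped (distance of mug_a from where it was at the start of the episode above 0.03 m or angle between mug_a's own z axis and vertical above 0.3 rad).
It fails at once if a mug was moved or tipped (distance of mug_b from where it was at the start of the episode above 0.03 m or angle between mug_b's own z axis and vertical above 0.3 rad).
It fails at once if the pot was moved or tipped (distance of pot from where it was at the start of the episode above 0.03 m or angle between pot's own z axis and vertical above 0.3 rad).
It also fails if it takes over 72 s, if anything falls off the work surface, if the arm or the gripper's body presses on something with over 40 N, if the wrist force passes 120 N, or if a joint passes its speed limit or range.

### The arm

A 6-joint arm with a two-finger parallel gripper is mounted at the origin on the work surface. World frame = base frame: x ahead of the robot, y to its left, z up, the work surface at z = 0. Lengths are in m, angles in rad, forces in N, time in s.
With the tool pointing down it reaches from about 0.35 to 0.775 m from the base axis. Payload 5.5 kg.
Tool frame: the origin (TCP) lies at the very end of the fingers, on their centre line; the grasp point (between the pads) lies 19 mm behind it; z points along the fingers, y is the line along which they close (so a half turn about z gives the same grasp; the last joint's range is limited). The gripper opens to 85 mm and grips with 20 to 120 N. Pads are 22 mm wide; open, the fingers measure 114 mm over their backs; the gripper's body (76 mm by 85 mm) begins 54 mm behind the grasp point. The pads swing forward as they close: fully open they stand 13 mm farther back than shut.
Start: joints at [-1.482, 0.313, 0.046, 1.304, 0, 1.431], TCP at [0.13, -0.56, 0.231] pointing down, gripper open.
Joint ranges: [-2.76, 2.76], [-0.86, 1.69], [-1.03, 1.26], [-2.2, 2.34], [-1.47, 1.5], [-3.14, 3.14]. Speed limits (rad/s): [2.57, 2.57, 3.14, 3.14, 3.14, 3.14].

### API

Orientations are given as a unit quaternion [w, x, y, z].
In Python, from workcell import env, cams, ticket, spotter gives the robot as it stands.
- The arm moves only by the tool jog_arm, never from a script. Its argument "increments" is a list that holds one entry, the list of rows, each a list of 7 numbers: the shift along the tool's x, y, z in units of 0.25 m (1.0 is 0.25 m), then the turn, a rotation vector about the tool's x, y, z in units of 180 degrees (1.0 is 180 degrees), then the closure in counts, from 0 (fully open) to 255 (shut). A call has 1 to 20 rows; each row shifts and turns the commanded pose from where the row before left it, along the tool's axes as they then stand; what a row does not reach is not made up. A row lasts 1/10 s, in which the tool goes at most 50 mm and 8.59 degrees, less where a joint would pass 70% of its speed; a pose out of reach is approached as far as the arm can. A call with a number of a shift or a turn outside -1 to 1 is refused whole. A call with a gripper value outside its range is refused whole. The fingers move at their own pace and stop on an object; "force" is the grip in N (left out, the last holds). Time passes only in rows, so rows that do not move let the fingers close. It gives the time, the measured TCP pose, the force, the opening and the grip force at its end, in the units of the state.
- env.get_state(): the state, without advancing time (a new reading comes with each control period).
- cams.read_camera(name): name is "scene" or "top"; returns a dict with "pixels" (384x512x3 uint8, red, green, blue), "fx", "fy", "cx", "cy" (pixels), "xyz" and "attitude" of the camera in the world. Camera axes: x right, y down, z forward; pixel columns grow to the right and rows downward; lengths in m; the calibration is good to about 2 mm. A picture is of the moment at which its call begins. There is no depth.
- ticket.hand_in(): hands the job in; it is judged then, once.
Trained networks look in the newest picture that a camera, given by its name, has taken for a name from the list of things; names that differ only in an ending like _2 or _b are one class to them, and where a whole thing is asked for, a point or a joint stands for the part that bears it (a point fixed in the world has none). Each returns a list of dicts, best first, with "conf" (0 to 1); they miss things now and then, are a little off and sometimes report something else, mostly with a low value. They report only what shows in the picture. A call takes as long as a camera call. They do not tell look-alikes from the thing itself.
- spotter.find_in(target, camera): "uv" ([column, row] in pixels, amid what is visible of it).
- spotter.cut_out(target, camera): "region" (384x512 bool, what is visible of it) and "uv" ([column, row] in pixels, amid what is visible of it).
- spotter.landmark_of(target, camera): "uv" ([column, row] in pixels: a listed point, or the origin of a listed thing).
The state is a dict: "clock": time; "joint_pos": joint angles; "qvel": joint speeds; "tau": joint torques, N m; "tcp_pos": TCP position; "orientation": TCP orientation; "wrist_force": force on the tool from outside, world axes, zero at the start; "ft_torque": the same for the moment, N m; "finger_gap": finger opening in m; "grip_force": force on a finger pad.
Only numpy, scipy, OpenCV 4.12 (cv2) and the standard library are available. Lean on these libraries where they do the work, as an engineer would, in place of code of your own. Each camera call takes 0.05 s, during which the arm holds its last target. There are 200 camera calls.

## Working session

There is one attempt and no reset: what is moved stays moved. The work goes in short steps, Python scripts to look and compute and a tool call to move; the robot and the scene stay as the last step left them, time stands still between calls to the robot, and variables do not carry over. Pictures are saved under pics/ and viewed, at most 10 in all, crops included, and the job is handed in when it is done.

Besides the shell and the picture viewer there is one more tool, called after ">>>" as name(argument=value, ...), one argument or row to a line, values as JSON. jog_arm: Moves the arm, as the interface text tells. Shifts and turns lie within -1 to 1; 1 stands for 0.25 m of shift or 180 degrees of turn. Its arguments: {"type":"object","properties":{"increments":{"type":"array"},"force":{"type":"number"}},"required":["increments"]}

```bash
mkdir -p pics
cat > h.py <<'E'
import numpy as np, cv2
from scipy.spatial.transform import Rotation as R
from workcell import env,cams,ticket,spotter
def cam(n):
    c=cams.read_camera(n); return c
def rot(c):
    a=np.array(c['attitude'],float)
    if a.shape==(3,3): return a
    return R.from_quat(a[[1,2,3,0]]).as_matrix()
def w(c,uv,z):
    d=rot(c)@np.array([(uv[0]-c['cx'])/c['fx'],(uv[1]-c['cy'])/c['fy'],1]); p=np.array(c['xyz'])
    return p+d*(z-p[2])/d[2]
def px(c,p):
    q=rot(c).T@(np.array(p)-c['xyz']); return np.array([q[0]/q[2]*c['fx']+c['cx'],q[1]/q[2]*c['fy']+c['cy']])
def save(c,f,box=None,s=1):
    im=c['pixels'][:,:,::-1]
    if box: im=im[box[1]:box[3],box[0]:box[2]]
    cv2.imwrite(f,cv2.resize(im,None,fx=s,fy=s,interpolation=cv2.INTER_CUBIC))
E
python3 - <<'E'
from h import *
np.set_printoptions(precision=3,suppress=True)
cs={n:cam(n) for n in('top','scene')}
for n,c in cs.items():
    print(n,c['xyz'],c['attitude'],c['fx'],c['cx'],c['cy']); save(c,f'pics/{n}.png',None,1.5)
    for t,z in(('level',0.05),('foot',.114),('shelf_mid',.062),('mug_a',0.0),('pot',0.0),('bubble',.046)):
        for f in('find_in','landmark_of'):
            for d in getattr(spotter,f)(t,n)[:4]:
                if d['conf']>.2: print(t,f,round(d['conf'],2),np.array(d['uv']),w(c,d['uv'],z))
s=env.get_state();print(s['clock'],s['tcp_pos'],s['orientation'],s['finger_gap'])
E
```

```text
top [0.471 0.002 1.091] [-0.018  0.714 -0.7    0.019] 379.4847504636196 258.23966952193547 194.38854896070163
level find_in 0.95 [364.4 280.9] [ 0.296 -0.292  0.05 ]
level find_in 0.75 [368.3 195.4] [ 0.529 -0.301  0.05 ]
level find_in 0.51 [200.8  99.8] [0.785 0.166 0.05 ]
level landmark_of 0.93 [363.3 278.9] [ 0.301 -0.289  0.05 ]
level landmark_of 0.73 [362.2 197.1] [ 0.523 -0.284  0.05 ]
foot find_in 0.63 [169.5 220.8] [0.45  0.228 0.114]
foot landmark_of 0.55 [169.4 218.4] [0.456 0.228 0.114]
shelf_mid find_in 0.91 [239.3 209.5] [0.483 0.052 0.062]
shelf_mid landmark_of 0.95 [243.4 209.3] [0.483 0.041 0.062]
mug_a find_in 0.95 [203.4 104.8] [0.786 0.166 0.   ]
mug_a find_in 0.91 [248.  109.6] [0.774 0.036 0.   ]
mug_a landmark_of 0.92 [245.1 114.6] [0.76  0.044 0.   ]
mug_a landmark_of 0.91 [204.8 107.2] [0.779 0.162 0.   ]
pot find_in 0.91 [364.1 115.7] [ 0.763 -0.302  0.   ]
pot landmark_of 0.63 [356.1 120.4] [ 0.749 -0.279  0.   ]Traceback (most recent call last):
  File "<stdin>", line 8, in <module>
ValueError: it knows: foot, level, mug, pot, shelf_mid
```

View pics/top.png

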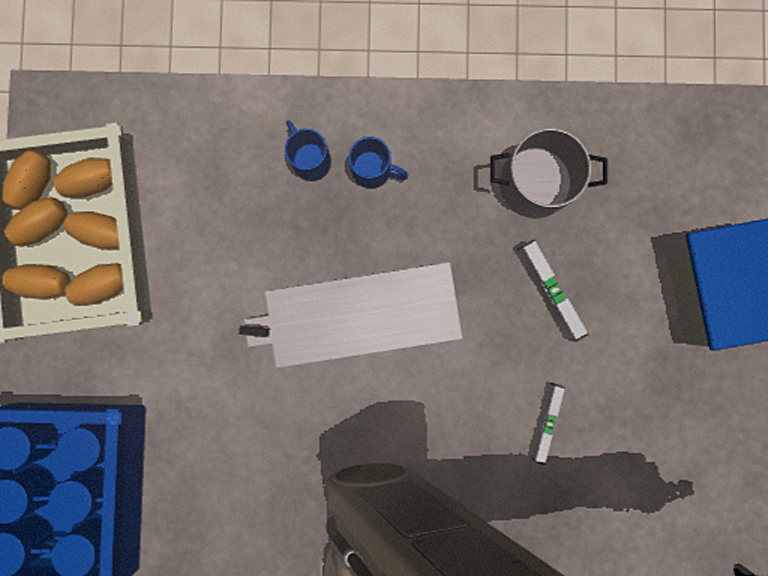

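Run:
```python
from h import *
np.set_printoptions(precision=3,suppress=True)
for n in('top','scene'):
    c=cam(n);print(n,c['xyz'],c['attitude'],c['fx'])
    if n=='scene':save(c,'pics/scene.png',None,1.5)
    for t,zt in(('level',.05),('foot',.114),('shelf_mid',.062)):
        for d in spotter.cut_out(t,n)[:3]:
            if d['conf']<.3: continue
            m=d['region'].astype(np.uint8)
            rc=cv2.minAreaRect(cv2.findNonZero(m)); b=cv2.boxPoints(rc)
            print(t,round(d['conf'],2),np.array(d['uv']),rc)
            print(np.array([w(c,p,zt)[:2] for p in b]).tolist() if n=='top' else '')
s=env.get_state();print(s['clock'],s['tcp_pos'],s['orientation'],s['finger_gap'])
```

```text
top [0.471 0.002 1.091] [-0.018  0.714 -0.7    0.019] 379.4847504636196
level 0.84 [366.4 280.6] ((364.59295654296875, 282.2599182128906), (11.515166282653809, 54.05019760131836), 14.826478958129883)
[[0.22553794005016126, -0.25863266565725224], [0.3666879348737496, -0.2953455992738786], [0.3593102615960981, -0.32571416015117177], [0.21826218863058977, -0.2887997101196357]]
level 0.74 [366.6 194.1] ((368.0688781738281, 193.88128662109375), (74.79302215576172, 14.227469444274902), 60.39554977416992)
[[0.6114219515604561, -0.23193041155085548], [0.6316128882104788, -0.26592754994954787], [0.4545162641208371, -0.36822939365492496], [0.43467776313515893, -0.33442490571841227]]
foot 0.56 [166.8 221.4] ((169.0, 220.5), (7.0, 18.0), 90.0)
[[0.4588351647443266, 0.2524549971122565], [0.45974763042254735, 0.20624877662764407], [0.44182396968708343, 0.20569891148693537], [0.4409136064004649, 0.2518613036286202]]
shelf_mid 0.58 [238.7 207.9] ((234.4537353515625, 210.6994171142578), (53.22001647949219, 142.55361938476562), 81.25383758544922)
[[0.5170747391323436, 0.26786305839289487], [0.5837375153557885, -0.11355840711827829], [0.44139704285780185, -0.137426452954915], [0.37569997605231753, 0.24137726329244458]]
scene [ 1.132 -0.388  1.13 ] [-0.252  0.849  0.443 -0.141] 427.37198502579906
level 0.91 [164.6 251. ] ((166.23104858398438, 252.966796875), (71.04939270019531, 14.313868522644043), 23.428691864013672)

level 0.62 [131.  194.2] ((131.05587768554688, 195.35035705566406), (42.969905853271484, 7.20497989654541), 74.93151092529297)

level 0.3 [310.4 252. ] ((309.3512878417969, 245.75357055664062), (35.128257751464844, 37.68303680419922), 25.201122283935547)

foot 0.57 [298.1 135.5] ((298.0, 136.0), (14.0, 14.0), 90.0)

shelf_mid 0.87 [255.7 180.8] ((258.59759521484375, 176.6219482421875), (46.38360595703125, 117.91119384765625), 51.34019470214844)

1.05 [ 0.13  -0.56   0.231] [ 0.     0.993  0.114 -0.   ] 0.08553618984551864
```

The top view shows two levels: the far one at about (368,194), some 200 mm long, and the near one at about (366,282), some 145 mm long. The far one fits the 200 mm given. The stand is at (240,210), with its black knob at (169,220). The mugs and pot lie beyond it. I'll confirm the far level in a crop and refine the poses.

Run:
```python
from h import *
np.set_printoptions(precision=4,suppress=True)
c=cam('top'); im=c['pixels'].astype(int)
a=c['pixels'][155:235,320:420,::-1]; b=c['pixels'][160:250,150:330,::-1]
A=cv2.resize(a,(500,400),interpolation=cv2.INTER_CUBIC);B=cv2.resize(b,(300*2-300,150))
cv2.imwrite('pics/crop.png',A)
def fit(box,th,z,mx=255*3,zz=None):
    x0,y0,x1,y1=box; s=im[y0:y1,x0:x1].sum(2); m=((s>th)&(s<=mx)).astype(np.uint8)
    n,l,st,_=cv2.connectedComponentsWithStats(m); k=1+st[1:,4].argmax()
    m=(l==k).astype(np.uint8); p=cv2.findNonZero(m)[:,0].astype(float)+[x0,y0]
    P=np.array([w(c,q,z)[:2] for q in p]).astype(np.float32)
    return cv2.minAreaRect(P),len(P)
for th in(420,460,500):
    print('level',th,fit((330,150,405,235),th,.05))
    print('shelf',th,fit((150,165,320,250),th,.060))
x0,y0,x1,y1=150,205,190,235
s=im[y0:y1,x0:x1].sum(2);m=(s<150).astype(np.uint8);p=cv2.findNonZero(m)[:,0].astype(float)+[x0,y0]
P=np.array([w(c,q,.114)[:2] for q in p]).astype(np.float32);print('knob',cv2.minAreaRect(P),P.mean(0))
```

```text
level 420 (((0.483965665102005, -0.3360282778739929), (0.07186339050531387, 0.025021184235811234), 30.157562255859375), 243)
shelf 420 (((0.4792426526546478, 0.06657940149307251), (0.14143900573253632, 0.38542717695236206), 9.973978042602539), 6649)
level 460 (((0.4839023947715759, -0.3361341655254364), (0.07185203582048416, 0.022842101752758026), 30.947402954101562), 217)
shelf 460 (((0.47901833057403564, 0.06686130166053772), (0.14031316339969635, 0.3840401768684387), 10.008326530456543), 6568)
level 500 (((0.48388251662254333, -0.33590129017829895), (0.07186302542686462, 0.02193288505077362), 30.215343475341797), 211)
shelf 500 (((0.47910961508750916, 0.06632421910762787), (0.13863645493984222, 0.38207748532295227), 10.008763313293457), 6241)
knob ((0.45032769441604614, 0.22908779978752136), (0.012807677499949932, 0.046321116387844086), 1.130006194114685) [0.4514 0.2304]
```

View pics/crop.png

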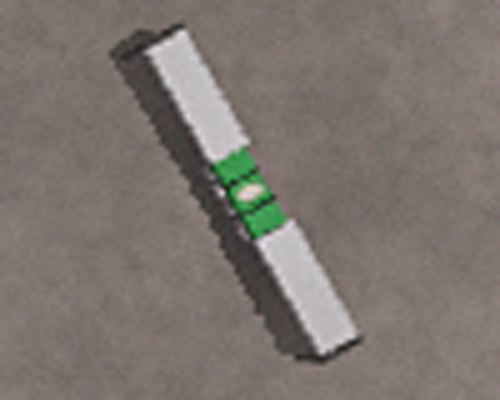

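View pics/scene.png

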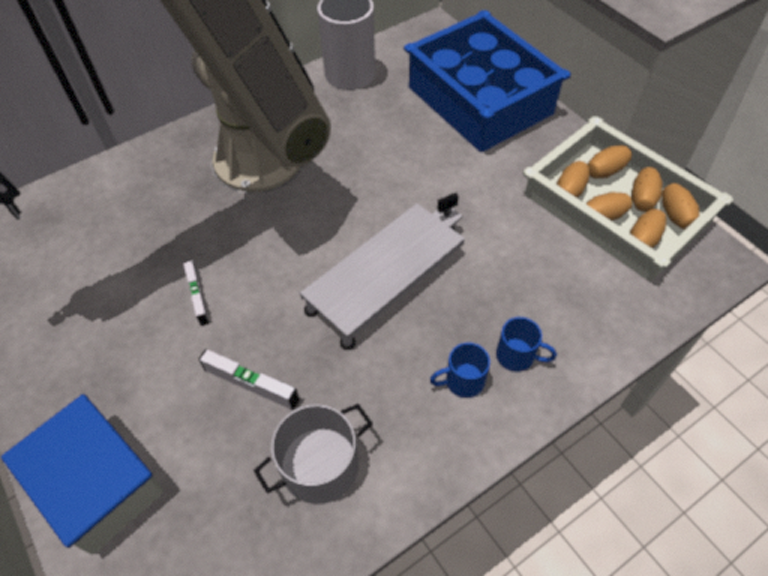

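The crop confirms a 200 mm level: it is white with dark end caps, and the green vial sits upright mid-top at full-image pixel (370,193). The scene view agrees: the big level lies next to the pot, and the small one at 1.5x pixel (195,292) is the look-alike. Next I work out the moves.

```bash
cat >> h.py <<'E'
def plan(p,psi):
    s=env.get_state(); q=np.array(s['orientation'])[[1,2,3,0]]; M=R.from_quat(q).as_matrix()
    cur=np.degrees(np.arctan2(M[1,0],M[0,0])); d=(psi-cur+180)%360-180
    a=np.radians(psi); T=np.array([[np.cos(a),np.sin(a),0],[np.sin(a),-np.cos(a),0],[0,0,-1]])
    print('t',s['clock'],'tcp',np.round(s['tcp_pos'],4),'psi',round(cur,2),'tilt',np.round(M[:,2],3),'q',np.round(s['joint_pos'],2))
    print(' turn(units)',round(-d/180,4),' then shift(units)',np.round(T.T@(np.array(p)-s['tcp_pos'])/.25,4))
E
python3 - <<'E'
from h import *
np.set_printoptions(precision=4,suppress=True)
c=cam('top'); L=w(c,(370.1,193.4),.05); print('level',L)
e=[w(c,(320+x/5,155+y/5),.05)[:2] for x,y in((147,45),(187,30),(322,357),(358,335))]
v=(e[0]+e[1]-e[2]-e[3])/2; print(np.linalg.norm(v),np.degrees(np.arctan2(v[1],v[0])),sum(e)/4)
plan([L[0],L[1],.1],30.2)
s=c['pixels'][205:235,150:190].astype(int).sum(2)
p=np.argwhere(s<150)[:,::-1]+[150,205]; P=np.array([w(c,q,.114)[:2] for q in p]); u=np.linalg.svd(P-P.mean(0))[2][0]; print('knob',P.mean(0),np.degrees(np.arctan2(u[1],u[0])),len(P))
print(s[8:24,8:34])
E
```

```text
level [ 0.5341 -0.3059  0.05  ]
0.1933439631704787 29.71877115574001 [ 0.5346 -0.3074]
t 1.15 tcp [ 0.1304 -0.5601  0.2313] psi 13.11 tilt [ 0. -0. -1.] q [-1.48  0.31  0.05  1.3   0.    1.43]
 turn(units) -0.095  then shift(units) [ 1.907  -0.0664  0.5254]
knob [0.451 0.23 ] -91.1909038188126 66
[[361 361 365 359 410 524 531 534 539 512 521 522 515 499 510 490 487 512
  506 500 501 504 506 520 511 504]
 [355 363 362 375 394 496 514 522 539 506 514 517 511 516 523 503 485 502
  507 498 511 505 490 501 500 508]
 [359 378 372 371 391 471 510 524 530 526 513 524 531 523 516 513 507 503
  516 517 520 504 489 495 497 500]
 [366 363 361 374 376 307 259 269 272 263 268 257 254 256 276 339 519 509
  509 502 521 532 492 502 506 511]
 [372 338 181 183 189 173 162 238 253 294 270 216 267 249 233 165 226 260
  264 257 340 541 509 510 512 518]
 [367 329 108 137 143 141 142 101 107  96  97 123 111 108 127 118 116 224
  287 296 274 347 522 527 514 513]
 [329 238 139 142 146 154 164 154 169 170 159 161 160 143 143 110 129 132
  103 125 105 184 362 505 501 494]
 [335 253 115 149 147 155 142 151 151 1
[... 242 characters left out ...]
45 159 151
  166 104  91 304 550 498 497 497]
 [369 380 370 360 292 287 273 293 214 226 186 163 125 155 155 153 137 144
  130 111 180 375 539 505 498 495]
 [366 347 357 375 359 390 485 547 553 562 554 428 266 292 309 293 222 221
  178 231 334 438 526 502 506 504]
 [349 366 354 353 349 364 416 535 510 528 521 530 537 538 537 552 554 548
  547 537 552 527 529 512 502 513]
 [347 349 357 355 360 354 394 519 500 501 498 500 504 513 495 516 515 509
  502 518 515 517 512 503 502 502]
 [364 350 360 360 365 335 400 523 504 506 524 490 504 503 499 510 497 499
  495 507 515 524 516 516 495 489]
 [365 370 352 360 369 347 375 484 510 502 512 501 509 516 501 512 505 505
  492 499 519 510 514 506 499 488]]
```

>>> jog_arm(
  increments=[
    [[0,0,0,0,0,-0.0475,0],[0,0,0,0,0,-0.0475,0],[0.119,-0.004,0,0,0,0,0],[0.119,-0.004,0,0,0,0,0],[0.119,-0.004,0,0,0,0,0],[0.119,-0.004,0,0,0,0,0],[0.119,-0.004,0,0,0,0,0],[0.119,-0.004,0,0,0,0,0],[0.119,-0.004,0,0,0,0,0],[0.119,-0.004,0,0,0,0,0],[0.119,-0.004,0,0,0,0,0],[0.119,-0.004,0,0,0,0,0],[0.119,-0.004,0,0,0,0,0],[0.119,-0.004,0,0,0,0,0],[0.119,-0.004,0,0,0,0,0],[0.119,-0.004,0,0,0,0,0],[0.119,-0.004,0,0,0,0,0],[0.119,-0.004,0,0,0,0,0],[0,0,0.13,0,0,0,0],[0,0,0.13,0,0,0,0]],
  ],
)

```text
clock: 3.15
tcp_pos: [0.5355, -0.3065, 0.1665]
orientation: [0.001, 0.965, 0.262, 0.001]
wrist_force: [-0.5, -0.5, -0.1]
finger_gap: 0.0855
grip_force: 0.0
```

Run:
```python
from h import *
plan([.534,-.3065,.016],30)
c=cam('top');save(c,'pics/a.png',(310,140,430,240),5)
```

```text
t 3.15 tcp [ 0.5355 -0.3065  0.1665] psi 30.33 tilt [ 0.003 -0.002 -1.   ] q [-0.65  0.42  0.04  1.19 -0.    1.96]
 turn(units) 0.0018  then shift(units) [-0.0053 -0.0031  0.6021]
```

>>> jog_arm(
  increments=[
    [[0,0,0.12,0,0,0,0],[0,0,0.12,0,0,0,0],[0,0,0.12,0,0,0,0],[0,0,0.12,0,0,0,0],[0,0,0.06,0,0,0,0],[0,0,0.06,0,0,0,0],[0,0,0,0,0,0,255],[0,0,0,0,0,0,255],[0,0,0,0,0,0,255],[0,0,0,0,0,0,255],[0,0,0,0,0,0,255],[0,0,0,0,0,0,255],[0,0,0,0,0,0,255],[0,0,0,0,0,0,255],[0,0,0,0,0,0,255],[0,0,0,0,0,0,255]],
  ],
  force=40,
)

```text
clock: 4.8
tcp_pos: [0.5345, -0.3073, 0.0177]
orientation: [0.001, 0.965, 0.261, 0.001]
wrist_force: [-0.2, 0.4, 5.1]
finger_gap: 0.023
grip_force: 41.4
```

>>> jog_arm(
  increments=[
    [[0,0,-0.05,0,0,0,255],[0,0,-0.1,0,0,0,255],[0,0,-0.1,0,0,0,255],[0,0,-0.1,0,0,0,255],[0,0,-0.1,0,0,0,255],[0,0,-0.1,0,0,0,255],[0,0,0,0,0,-0.043,255],[0,0,0,0,0,-0.043,255],[0,0,0,0,0,-0.043,255],[0,0,0,0,0,-0.043,255],[0,0,0,0,0,-0.043,255],[0,0,0,0,0,-0.043,255],[0,0,0,0,0,-0.043,255],[0,0,0,0,0,-0.043,255],[0,0,0,0,0,-0.043,255],[0,0,0,0,0,0,255]],
  ],
)

```text
clock: 6.4
tcp_pos: [0.5333, -0.3064, 0.1538]
orientation: [-0.001, 0.644, 0.765, -0.0]
wrist_force: [-1.1, 0.6, -3.7]
finger_gap: 0.0229
grip_force: 40.3
```

Run:
```python
from h import *
a=np.radians(100);m=np.array([.4835,.0425])-.015*np.array([np.cos(a),np.sin(a)])
plan([*m,.11],100)
c=cam('scene');save(c,'pics/b.png',(60,60,360,300),2)
```

```text
t 6.4 tcp [ 0.5333 -0.3064  0.1538] psi 99.89 tilt [-0.001  0.001 -1.   ] q [-0.65  0.42  0.01  1.16 -0.    0.75]
 turn(units) -0.0006  then shift(units) [1.3488 0.0463 0.1751]
```

View pics/b.png

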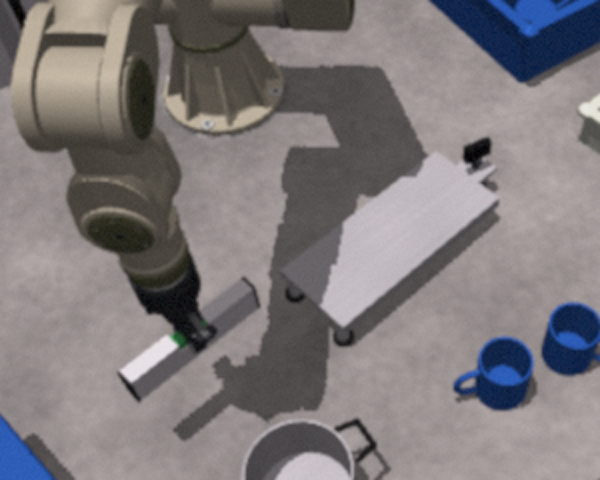

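The level is held squarely at its middle and parallel to the shelf. Now I carry it over.

>>> jog_arm(
  increments=[
    [[0.104,0.0036,0,0,0,0,255],[0.104,0.0036,0,0,0,0,255],[0.104,0.0036,0,0,0,0,255],[0.104,0.0036,0,0,0,0,255],[0.104,0.0036,0,0,0,0,255],[0.104,0.0036,0,0,0,0,255],[0.104,0.0036,0,0,0,0,255],[0.104,0.0036,0,0,0,0,255],[0.104,0.0036,0,0,0,0,255],[0.104,0.0036,0,0,0,0,255],[0.104,0.0036,0,0,0,0,255],[0.104,0.0036,0,0,0,0,255],[0.104,0.0036,0,0,0,0,255],[0,0,0.1,0,0,0,255],[0,0,0.1,0,0,0,255],[0,0,0.05,0,0,0,255],[0,0,0,0,0,0,255]],
  ],
)

```text
clock: 8.15
tcp_pos: [0.4853, 0.0286, 0.0896]
orientation: [-0.002, 0.645, 0.765, -0.001]
wrist_force: [0.2, -0.4, -3.6]
finger_gap: 0.0228
grip_force: 40.2
```

Run:
```python
from h import *
a=np.radians(100);m=np.array([.4835,.0425])-.015*np.array([np.cos(a),np.sin(a)])
plan([*m,.079],100)
```

```text
t 8.15 tcp [0.4853 0.0286 0.0896] psi 99.73 tilt [-0.004  0.    -1.   ] q [-0.11  0.24 -0.42  0.92 -0.    1.29]
 turn(units) -0.0015  then shift(units) [-0.0041  0.0026  0.0422]
```

>>> jog_arm(
  increments=[
    [[0,0,0.015,0,0,0,255],[0,0,0.015,0,0,0,255],[0,0,0.008,0,0,0,255],[0,0,0.004,0,0,0,255],[0,0,0,0,0,0,255]],
  ],
)

```text
clock: 8.65
tcp_pos: [0.4874, 0.0282, 0.0809]
orientation: [0.0, 0.644, 0.765, 0.0]
wrist_force: [0.2, 0.2, -2.6]
finger_gap: 0.0232
grip_force: 40.3
```

>>> jog_arm(
  increments=[
    [[0,0,0.004,0,0,0,255],[0,0,0,0,0,0,180],[0,0,0,0,0,0,100],[0,0,0,0,0,0,60],[0,0,0,0,0,0,60],[0,0,0,0,0,0,60],[0,0,-0.05,0,0,0,60],[0,0,-0.1,0,0,0,60],[0,0,-0.1,0,0,0,60],[0,0,-0.1,0,0,0,60],[0,0,-0.1,0,0,0,60]],
  ],
)

```text
clock: 9.75
tcp_pos: [0.4872, 0.0283, 0.1933]
orientation: [0.0, 0.644, 0.765, -0.0]
wrist_force: [0.3, -0.0, 0.7]
finger_gap: 0.0655
grip_force: 0.0
```

Run:
```python
from h import *
plan([.4505,.2285,.18],-90)
c=cam('top');save(c,'pics/c.png',(140,150,330,260),4)
c=cam('scene');save(c,'pics/d.png',(190,90,330,230),4)
```

```text
t 9.75 tcp [0.4872 0.0283 0.1933] psi 99.87 tilt [ 0. -0. -1.] q [-0.11  0.16 -0.25  1.16 -0.    1.29]
 turn(units) -0.9452  then shift(units) [-0.8009  0.1467  0.0532]
```

View pics/d.png

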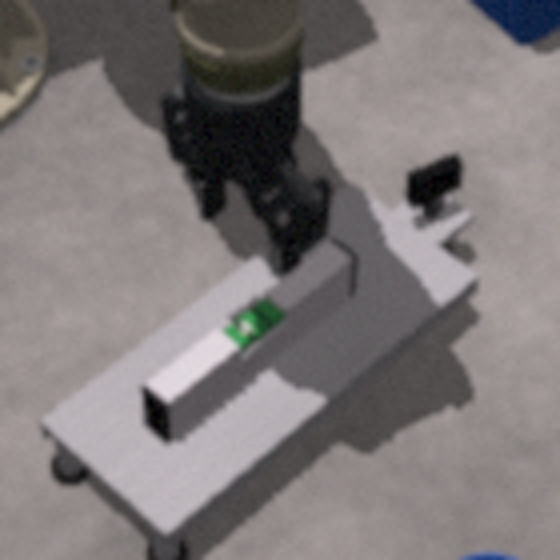

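The level lies lengthwise on the shelf, with the bubble at its hinge-side end (crop pixel (243,328)), so that end is high as expected. Next I turn the wrist for the knob.

>>> jog_arm(
  increments=[
    [[0,0,0,0,0,-0.047,60],[0,0,0,0,0,-0.047,60],[0,0,0,0,0,-0.047,60],[0,0,0,0,0,-0.047,60],[0,0,0,0,0,-0.047,60],[0,0,0,0,0,-0.047,60],[0,0,0,0,0,-0.047,60],[0,0,0,0,0,-0.047,60],[0,0,0,0,0,-0.047,60],[0,0,0,0,0,-0.047,60],[0,0,0,0,0,-0.047,60],[0,0,0,0,0,-0.047,60],[0,0,0,0,0,-0.047,60],[0,0,0,0,0,-0.047,60],[0,0,0,0,0,-0.047,60],[0,0,0,0,0,-0.047,60],[0,0,0,0,0,-0.047,60],[0,0,0,0,0,-0.047,60],[0,0,0,0,0,-0.047,60],[0,0,0,0,0,-0.047,60]],
  ],
)

```text
clock: 11.85
tcp_pos: [0.4869, 0.0283, 0.1914]
orientation: [-0.0, -0.703, 0.711, 0.0]
wrist_force: [-0.6, -0.3, -0.3]
finger_gap: 0.0652
grip_force: 0.0
```

Run:
```python
from h import *
np.set_printoptions(precision=4,suppress=True)
c=cam('scene')
a,b=w(c,(292.5,134.5),.114),w(c,(305,128.8),.114);print(a,b,np.degrees(np.arctan2(*(b-a)[1::-1])))
t=cam('top')
# best top-face box (46x14) + prism silhouette vs dark mask, both cameras
from scipy.optimize import minimize
def mk(c,box):
    s=c['pixels'].astype(int).sum(2); m=np.zeros(s.shape,np.uint8); x0,y0,x1,y1=box; m[y0:y1,x0:x1]=(s[y0:y1,x0:x1]<215); return m
bx={'t':(155,208,182,230),'s':(285,120,312,148)}
M={'t':mk(t,bx['t'])}
def sil(c,x,y,a):
    u=np.array([np.cos(a),np.sin(a)]);v=np.array([-u[1],u[0]])
    P=[px(c,[*(np.array([x,y])+i*.023*u+j*.007*v),z]) for i in(-1,1) for j in(-1,1) for z in(.082,.114)]
    h=cv2.convexHull((np.array(P)*16).astype(np.int32)); m=np.zeros((384,512),np.uint8); cv2.fillConvexPoly(m,h,1,shift=4); return m
best=[]
for x in np.arange(.440,.463,.0015):
  for y in np.arange(.218,.242,.0015):
    for d in range(76,100,2):
      s=sil(t,x,y,np.radians(d)); i=(s&M['t']).sum()/(s|M['t']).sum(); best.append((i,x,y,d))
best.sort(reverse=True);print(np.array(best[:12]),np.mean(best[:20],0))
plan([best[0][1],best[0][2],.18],-95)
```

```text
[0.4479 0.209  0.114 ] [0.4518 0.2558 0.114 ] 85.28520017663156
[[ 0.7451  0.4505  0.2345 86.    ]
 [ 0.7451  0.4505  0.2315 84.    ]
 [ 0.7451  0.449   0.23   86.    ]
 [ 0.7434  0.4505  0.2345 88.    ]
 [ 0.7403  0.4505  0.23   86.    ]
 [ 0.7403  0.4505  0.23   84.    ]
 [ 0.7351  0.4505  0.2315 90.    ]
 [ 0.7338  0.4505  0.233  88.    ]
 [ 0.7315  0.4505  0.23   90.    ]
 [ 0.7308  0.4505  0.2345 84.    ]
 [ 0.7308  0.4505  0.233  86.    ]
 [ 0.7308  0.4505  0.233  84.    ]] [ 0.7336  0.4503  0.232  86.    ]
t 11.95 tcp [0.4869 0.0283 0.1915] psi -90.91 tilt [-0.001  0.    -1.   ] q [-0.11  0.16 -0.25  1.16 -0.   -1.66]
 turn(units) 0.0227  then shift(units) [-0.8089  0.2171  0.0461]
```

>>> jog_arm(
  increments=[
    [[0,0,0,0,0,0.02,60],[-0.0797,0.0209,0,0,0,0,60],[-0.0797,0.0209,0,0,0,0,60],[-0.0797,0.0209,0,0,0,0,60],[-0.0797,0.0209,0,0,0,0,60],[-0.0797,0.0209,0,0,0,0,60],[-0.0797,0.0209,0,0,0,0,60],[-0.0797,0.0209,0,0,0,0,60],[-0.0797,0.0209,0,0,0,0,60],[-0.0797,0.0209,0,0,0,0,60],[-0.0797,0.0209,0,0,0,0,60],[0,0,0.07,0,0,0,60],[0,0,0.07,0,0,0,60],[0,0,0,0,0,0,60]],
  ],
)

```text
clock: 13.35
tcp_pos: [0.449, 0.2307, 0.1547]
orientation: [-0.002, -0.678, 0.735, 0.001]
wrist_force: [-1.1, -0.2, -0.6]
finger_gap: 0.0651
grip_force: 0.0
```

Run:
```python
from h import *
plan([.4505,.231,.088],-94.5)
c=cam('scene');save(c,'pics/e.png',(190,60,340,210),4)
```

```text
t 13.35 tcp [0.449  0.2307 0.1547] psi -94.68 tilt [-0.005 -0.002 -1.   ] q [ 0.32  0.22 -0.27  1.09 -0.   -1.17]
 turn(units) -0.001  then shift(units) [-0.0019 -0.0059  0.2667]
```

View pics/e.png

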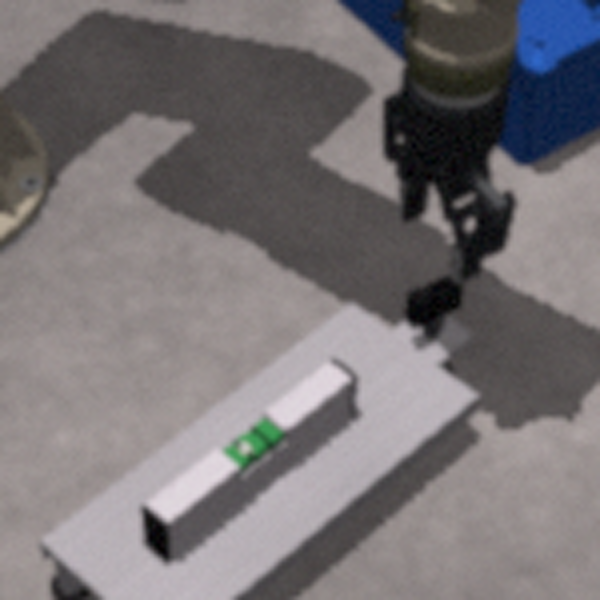

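The open fingers straddle the knob at crop pixel (435,300). Down, grip, then turn 1 rad clockwise.

>>> jog_arm(
  increments=[
    [[0,0,0.09,0,0,0,60],[0,0,0.09,0,0,0,60],[0,0,0.085,0,0,0,60],[0,0,0,0,0,0,120],[0,0,0,0,0,0,255],[0,0,0,0,0,0,255],[0,0,0,0,0,0,255],[0,0,0,0,0,0,255],[0,0,0,0,0,0,255],[0,0,0,0,0,0,255]],
  ],
  force=40,
)

```text
clock: 14.4
tcp_pos: [0.4496, 0.2314, 0.0925]
orientation: [-0.0, -0.679, 0.734, 0.001]
wrist_force: [-6.5, 1.2, 7.2]
finger_gap: 0.0131
grip_force: 41.3
```

>>> jog_arm(
  increments=[
    [[0,0,0,0,0,0.04,255],[0,0,0,0,0,0.04,255],[0,0,0,0,0,0.04,255],[0,0,0,0,0,0.04,255],[0,0,0,0,0,0.04,255],[0,0,0,0,0,0.04,255],[0,0,0,0,0,0.04,255],[0,0,0,0,0,0.04,255],[0,0,0,0,0,0,255],[0,0,0,0,0,0,255],[0,0,0,0,0,0,255],[0,0,0,0,0,0,255],[0,0,0,0,0,0,255],[0,0,0,0,0,0,255],[0,0,0,0,0,0,255],[0,0,0,0,0,0,255],[0,0,0,0,0,0,255],[0,0,0,0,0,0,255],[0,0,0,0,0,0,255],[0,0,0,0,0,0,255]],
  ],
)

```text
clock: 16.4
tcp_pos: [0.449, 0.2317, 0.0925]
orientation: [-0.001, -0.241, 0.971, 0.001]
wrist_force: [-8.7, 1.3, 7.1]
finger_gap: 0.0128
grip_force: 41.4
```

```bash
cat >> h.py <<'E'
def bubble():
    # level top-vial plane ~ z .105; green mask gives vial; bubble = pale blob inside; position along level axis (ψ=100deg)
    a=np.radians(100);u=np.array([np.cos(a),np.sin(a)]); v=np.array([-u[1],u[0]])
    out=[]
    for n in('scene','top'):
        A=[]
        for k in range(3): c=cam(n); A.append(c['pixels'].astype(float))
        im=np.mean(A,0)
        uv0=px(c,[.4861,.0277,.108]); x0,y0=(uv0-20).astype(int)
        sub=np.clip(im[y0:y0+40,x0:x0+40],0,255).astype(np.uint8)
        hsv=cv2.cvtColor(sub,cv2.COLOR_RGB2HSV)
        g=((hsv[...,0]>45)&(hsv[...,0]<80)&(hsv[...,1]>110)).astype(np.uint8)
        gp=cv2.findNonZero(g)
        if gp is None or len(gp)<5: print(n,'no green'); continue
        hull=np.zeros_like(g);cv2.fillConvexPoly(hull,cv2.convexHull(gp),1)
        inside=(hull>0)
        r=sub[...,0].astype(float)*inside
        wt=np.clip(r-100,0,None)*inside
        W=lambda q:w(c,(q[0]+x0,q[1]+y0),.108)[:2]@u
        G=np.array([W(p) for p in gp[:,0]]); mid=(G.min()+G.max())/2
        ys,xs=np.nonzero(wt); 
        b=sum(wt[y,x]*W((x,y)) for y,x in zip(ys,xs))/max(wt.sum(),1)
        print(n,'green span mm',(G.max()-G.min())*1e3,'bubble mm toward foot',(b-mid)*1e3,'px',len(ys),wt.max())
        big=cv2.resize(sub[...,::-1],None,fx=10,fy=10,interpolation=cv2.INTER_CUBIC);out.append(big)
    return np.hstack(out)
E
python3 - <<'E'
from h import *
plan([.4505,.231,.0925],-151.8)
cv2.imwrite('pics/f.png',bubble())
E
```

```text
t 16.4 tcp [0.449  0.2317 0.0925] psi -152.1 tilt [-0.003  0.002 -1.   ] q [ 0.32  0.27 -0.37  0.93  0.   -0.17]
 turn(units) -0.0017  then shift(units) [-0.0038 -0.0054  0.0001]
scene green span mm 42.315059678244836 bubble mm toward foot -2.678551269921371 px 18 110.0
top green span mm 45.067827238876596 bubble mm toward foot -2.167740467570817 px 27 120.0
```

View pics/f.png

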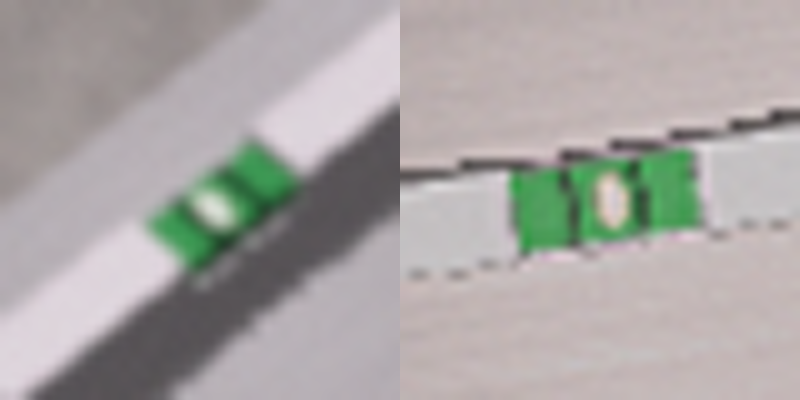

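The bubble sits between the lines but about 2.3 mm towards the hinge in both views (top bubble pixel 613, line middle 606). I turn about 0.37 rad more, then release and check.

>>> jog_arm(
  increments=[
    [[0,0,0,0,0,0.04,255],[0,0,0,0,0,0.04,255],[0,0,0,0,0,0.04,255],[0,0,0,0,0,0,255],[0,0,0,0,0,0,255],[0,0,0,0,0,0,255],[0,0,0,0,0,0,120],[0,0,0,0,0,0,60],[0,0,0,0,0,0,60],[0,0,0,0,0,0,60],[0,0,-0.1,0,0,0,60],[0,0,-0.1,0,0,0,60],[0,0,-0.1,0,0,0,60],[0,0,-0.1,0,0,0,60],[0,0,0,0,0,0,255],[0,0,0,0,0,0,255],[0,0,0,0,0,0,255],[0,0,0,0,0,0,255],[0,0,0,0,0,0,255],[0,0,0,0,0,0,255]],
  ],
)

```text
clock: 18.7
tcp_pos: [0.4506, 0.2309, 0.1904]
orientation: [-0.001, -0.055, 0.999, -0.0]
wrist_force: [-0.5, -0.2, 0.1]
finger_gap: 0.0
grip_force: 0.0
```

Run:
```python
from h import *
a=np.radians(100);u=np.array([np.cos(a),np.sin(a)])
m=np.array([.4865,.0285])-.05*u
print(m);plan([*m,.16],-170)
cv2.imwrite('pics/g.png',bubble()); print(env.get_state()['clock'],env.get_state()['finger_gap'])
c=cams.read_camera('top')
im=c['pixels'].astype(int);s=im.sum(2)
# level top centre-line check: green centroid in world at z .112
hsv=cv2.cvtColor(c['pixels'],cv2.COLOR_RGB2HSV);g=(hsv[...,0]>45)&(hsv[...,0]<80)&(hsv[...,1]>110);g[:,300:]=0
p=np.argwhere(g)[:,::-1];print(len(p),w(c,(p.min(0)+p.max(0))/2,.108))
```

```text
[ 0.49518241 -0.02074039]
t 18.7 tcp [0.4506 0.2309 0.1904] psi -173.73 tilt [-0.001 -0.    -1.   ] q [ 0.31  0.2  -0.21  1.17 -0.    0.21]
 turn(units) -0.0207  then shift(units) [-7.0000e-04 -1.0222e+00  1.2150e-01]
scene green span mm 40.90471660229407 bubble mm toward foot -0.746899331667647 px 16 108.0
top green span mm 44.845577421523316 bubble mm toward foot -0.3073931340407052 px 33 121.0
19.0 -0.0003389527289678371
85 [0.4877364  0.02975601 0.108     ]
```

View pics/g.png

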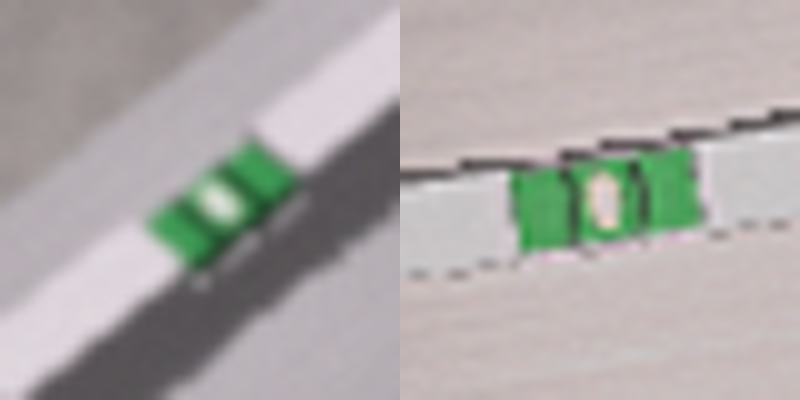

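The bubble is centred to within about 0.5 mm in both views, and the fingers are off the knob and shut. Now I move above the level's hinge-side half to press.

>>> jog_arm(
  increments=[
    [[0,0,0,0,0,-0.0207,255],[0,-0.085,0,0,0,0,255],[0,-0.085,0,0,0,0,255],[0,-0.085,0,0,0,0,255],[0,-0.085,0,0,0,0,255],[0,-0.085,0,0,0,0,255],[0,-0.085,0,0,0,0,255],[0,-0.085,0,0,0,0,255],[0,-0.085,0,0,0,0,255],[0,-0.085,0,0,0,0,255],[0,-0.085,0,0,0,0,255],[0,-0.085,0,0,0,0,255],[0,-0.085,0,0,0,0,255],[0,0,0.1,0,0,0,255],[0,0,0.1,0,0,0,255],[0,0,0.06,0,0,0,255],[0,0,0,0,0,0,255],[0,0,0,0,0,0,255]],
  ],
)

```text
clock: 20.85
tcp_pos: [0.4953, -0.0201, 0.1263]
orientation: [-0.0, -0.087, 0.996, -0.0]
wrist_force: [1.4, -0.3, 1.5]
finger_gap: 0.0001
grip_force: 0.0
```

Run:
```python
from h import *
plan([.4957,-.020,.112],-170)
```

```text
t 20.85 tcp [ 0.4953 -0.0201  0.1263] psi -170.0 tilt [-0. -0. -1.] q [-0.2   0.22 -0.34  1.01 -0.   -0.38]
 turn(units) -0.0  then shift(units) [-0.0018  0.0001  0.0572]
```

>>> jog_arm(
  increments=[
    [[0,0,0.02,0,0,0,255],[0,0,0.02,0,0,0,255],[0,0,0.008,0,0,0,255],[0,0,0.004,0,0,0,255],[0,0,0.004,0,0,0,255],[0,0,0,0,0,0,255],[0,0,0,0,0,0,255],[0,0,0,0,0,0,255]],
  ],
)

```text
clock: 21.65
tcp_pos: [0.4953, -0.0201, 0.1121]
orientation: [0.0, -0.087, 0.996, -0.0]
wrist_force: [-0.3, -0.7, 1.2]
finger_gap: -0.0006
grip_force: 0.4
```

>>> jog_arm(
  increments=[
    [[0,0,0.004,0,0,0,255],[0,0,0,0,0,0,255],[0,0,0,0,0,0,255],[0,0,0,0,0,0,255]],
  ],
)

```text
clock: 22.05
tcp_pos: [0.4954, -0.0201, 0.1121]
orientation: [0.0, -0.087, 0.996, -0.0]
wrist_force: [-2.4, 0.7, 7.4]
finger_gap: -0.0003
grip_force: 4.1
```

>>> jog_arm(
  increments=[
    [[0,0,0.002,0,0,0,255],[0,0,0,0,0,0,255],[0,0,0,0,0,0,255],[0,0,0,0,0,0,255],[0,0,0,0,0,0,255],[0,0,0,0,0,0,255],[0,0,0,0,0,0,255],[0,0,0,0,0,0,255],[0,0,0,0,0,0,255],[0,0,0,0,0,0,255],[0,0,0,0,0,0,255],[0,0,0,0,0,0,255],[0,0,0,0,0,0,255],[0,0,0,0,0,0,255],[0,0,0,0,0,0,255]],
  ],
)

```text
clock: 23.55
tcp_pos: [0.4955, -0.0201, 0.1121]
orientation: [0.001, -0.087, 0.996, -0.0]
wrist_force: [-3.6, 1.2, 12.1]
finger_gap: 0.0
grip_force: 5.8
```

Run:
```python
from h import *
cv2.imwrite('pics/i.png',bubble()); print(env.get_state()['wrist_force'],env.get_state()['tcp_pos'])
```

```text
scene green span mm 42.315059678244836 bubble mm toward foot 0.026892770034606106 px 6 28.0
top no green
[-4.41387938  0.42331224 11.33978669] [ 0.49553688 -0.02013245  0.11210474]
```

View pics/i.png

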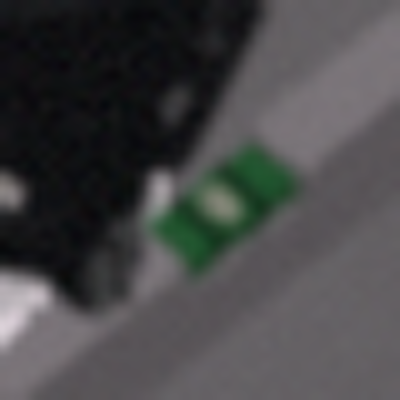

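The bubble is still centred between its lines at (222,202), and the fingers press about 11 N on the flat top beside the window. I hand in.

```bash
python3 -c "
from h import *
print(ticket.hand_in())"
```

```text
the job is handed in; nothing more can be done
None
```

The job is handed in, with no verdict shown: the level lies lengthwise on the shelf, the bubble was centred between its lines, the arm was off the knob, and the fingers were pressing at about 11 N.

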